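# Seat the red board carrier on the three-ball nest

### The arm

A 6-joint arm with a two-finger parallel gripper is mounted at the origin on the work surface. World frame = base frame: x ahead of the robot, y to its left, z up, the work surface at z = 0. Lengths are in mm, angles in degrees, forces in N, time in s.
With the tool pointing down it reaches from about 300 to 850 mm from the base axis. Payload 4.2 kg.
Tool frame: the origin (TCP) lies midway between the tips of the shut fingers; the grasp point (between the pads) lies 19 mm behind it (env.tcp_to_grasp is the distance from the TCP to the grasp point, in mm); z points along the fingers, x is the direction in which the jaws open and shut, and the axes are right-handed (so a half turn about z gives the same grasp; the last joint's range is limited). The gripper opens to 91 mm and grips with 3 to 60 N. Pads are 32 mm wide; open, the fingers measure 118 mm over their backs; the gripper's body (76 mm by 178 mm) begins 60 mm behind the grasp point.
Start: joints at [69.213, 18.312, 89.639, -0, 72.044, -1.146], TCP at [193.275, 541.561, 213.976] pointing down, gripper open.
Joint ranges: [-177.97, 177.97], [-48.28, 115.42], [12.27, 149.76], [-77.06, 257.06], [2.81, 150.46], [-146.56, 146.56]. Speed limits (degrees/s): [147.25, 147.25, 180, 180, 180, 180].

### API

Orientations are given as [roll, pitch, yaw] about the fixed x, y, z axes, in that order (R = Rz(yaw) Ry(pitch) Rx(roll)).
In Python, from workcell import env gives the robot as it stands.
- The arm moves only by the tool drive_tool, never from a script. Its argument "motion" is a list of rows, each a list of 2 entries, a list of its own where there are three numbers: the shift along the world's x, y, z in m, then the turn, a rotation vector about the world's x, y, z in rad. In form: [[[dx, dy, dz], [wx, wy, wz]], ...]. A call has exactly 10 rows; each row shifts and turns the commanded pose from where the row before left it; what a row does not reach is not made up. A row lasts 1/12 s, in which the tool goes at most 41.7 mm and 7.16 degrees, less where a joint would pass 70% of its speed; a pose out of reach is approached as far as the arm can. A call is refused whole if a number of a shift passes 0.0417 or a number of a turn 0.125, either way. A call with a gripper value outside its range is refused whole. "claw" is the opening, from 0 (shut) to 1 (fully open), set as the call begins (left out, the last holds). The fingers move at their own pace and stop on an object; "force" is the grip in N (left out, the last holds). Time passes only in rows, so rows that do not move let the fingers close, or fill a call up. It gives the time, the measured TCP pose, the force and the opening at its end, in the units of the state.
- env.state(): the state, without advancing time (a new reading comes with each control period).
- env.grab_frame(name): name is "side" or "top" or "wrist"; returns the picture (400x640x3 uint8, red, green, blue); there is no depth.
- env.camera_params(name): a dict with "fov_y" (degrees; the focal length in pixels is half the picture's height over the tangent of half this angle, whatever the lens; pixels are square), "cx", "cy" (the principal point, pixels), "pose" (4x4, takes a point from camera to world coordinates). Camera axes: x right, y down, z forward; pixel columns grow to the right and rows downward; lengths in mm; the calibration is good to about 2 mm. A picture is of the moment at which its call begins: read the wrist's pose just before it. camera_params takes no time and is no camera call; for the wrist camera it gives the pose at the moment of the call.
- env.job_done(): hands the job in, once; it reports no verdict.
The state is a dict: "time_s": time; "qpos": joint angles; "qvel": joint speeds; "effort": joint torques, N m; "ee_pos": TCP position; "ee_rot": TCP orientation; "force": force on the tool from outside, world axes, zero at the start; "torque": the same for the moment, N m; "gripper_width": finger opening in mm.
Only numpy, scipy, OpenCV 4.12 (cv2) and the standard library are available. Lean on these libraries where they do the work, as an engineer would, in place of code of your own. Each camera call takes 0.05 s, during which the arm holds its last target.

### The job

Pick up the carrier that holds the red boards by its handle, set it on the three-ball nest with its yellow stripe on the same side as the nest's yellow stripe, and press it down between the two sprung clips until they snap over its edges and pull it fully home on the balls. Lower it onto the nest in the gripper rather than dropping it, and leave the carrier with the white boards where it stands.

Things in the scene. Friction and masses are not known exactly. Their poses are not given: they have to be found in the camera images.
- red_carrier: Loose, 0.45 kg: alu plate 130 (x) x 140 (y) x 8 mm, underside 24 mm up, two RED circuit boards, yellow stripe along its +x edge. Origin: mid-plate at foot level (z 0 on the bench), z up. Black bar handle amid it: 14 mm thick (y), 50 long (x), 32 to 104 mm above the origin; grip its top 30 mm across the 14 mm. Below, 3 vee feet on a 50 mm circle at 0, +-120 deg from +x; fit the nest one way round.
- white_carrier: Bystander: a loose carrier of the same shape, size and origin as the red one, but with two WHITE circuit boards. Leave it where it stands.
- nest: Fixed nest: dark steel base 160 (x) x 200 (y) x 12 mm, yellow stripe along its +x end. Origin: centre of underside, z up. 3 brass balls, 18 mm, on a 50 mm circle at 0, +-120 deg from +x, tops 36 mm up. On each y side (x = +20 mm) a blue clip slides outward against a spring: nose 57 mm up, 60 mm from the centre line; flared lead-in to 81 mm up, 80 mm out, takes a carrier up to 7 mm and 5 deg off.
- home (a point): Where the red carrier's origin and axes must end (x same way): 20 mm above the nest's origin. Coming down, the carrier meets the clips about 26 mm above home; about 5 N of push beyond its weight gets it past their noses, 12 mm above home, then they pull it down. Brought to within 4 mm of home and let go, springs and balls centre and seat it; its handle top is then 124 mm above the bench.
Things that resemble listed ones, but are neither listed nor needed, are in the scene too. Leave any green or turquoise look-alike of the red_carrier alone.

How it is judged:
By the outcome, as a careful person would: the job done as asked, in the order asked, and still so for the second after the job is handed in, with the robot touching nothing.
It also fails if it takes over 42 s, if anything falls off the work surface, if the arm or the gripper's body presses on something with over 40 N, if the wrist force passes 120 N, or if a joint passes its speed limit or range.

## Working session

There is one attempt and no reset: what is moved stays moved. The work goes in short steps, Python scripts to look and compute and a tool call to move; the robot and the scene stay as the last step left them, time stands still between calls to the robot, and variables do not carry over. Pictures are saved under pics/ and viewed, and the job is handed in when it is done.

Besides the shell and the picture viewer there is one more tool, called after "Call:" by a JSON object that holds its "fn" and its "kwargs", one argument or row to a line. drive_tool: Moves the arm, as the interface text tells. Its arguments: {"type":"object","properties":{"motion":{"type":"array","items":{"type":"array"}},"claw":{"type":"number"},"force":{"type":"number"}},"required":["motion"]}

```bash
ls; mkdir -p pics
python3 - <<'E'
from workcell import env
import cv2
for n in("top","side","wrist"):
    p=env.camera_params(n); print(n,p)
    cv2.imwrite(f"pics/{n}0.png",env.grab_frame(n)[:,:,::-1])
print(env.state())
E
```

```text
pics
top {'fov_y': 49.336944661686005, 'cx': 317.3434149720896, 'cy': 197.4494696839951, 'pose': array([[ 2.50917441e-02, -9.83625451e-01,  1.78469540e-01,
         2.95240954e+02],
       [-9.99621143e-01, -2.67073027e-02, -6.65516814e-03,
         9.01948269e+01],
       [ 1.13126328e-02, -1.78234936e-01, -9.83922930e-01,
         1.06005120e+03],
       [ 0.00000000e+00,  0.00000000e+00,  0.00000000e+00,
         1.00000000e+00]])}
side {'fov_y': 50.40080515248876, 'cx': 314.39732931999635, 'cy': 202.7702723710629, 'pose': array([[ 9.65107596e-01, -1.63759391e-01,  2.04328632e-01,
         2.56227142e+02],
       [-2.61577303e-01, -5.67087745e-01,  7.81017800e-01,
        -7.97679581e+02],
       [-1.20267365e-02, -8.07213944e-01, -5.90136431e-01,
         7.30060189e+02],
       [ 0.00000000e+00,  0.00000000e+00,  0.00000000e+00,
         1.00000000e+00]])}
wrist {'fov_y': 60.87315278545805, 'cx': 315.31727115793296, 'cy': 199.00476393243397, 'pose': array([[ 3.35281030e-01,  9.14522580e-01,  2.26351677e-01,
         1.28348377e+02],
       [ 9.42117201e-01, -3.25116865e-01, -8.1
[... 165 characters left out ...]
  0.00000000e+00,
         1.00000000e+00]])}
{'time_s': 0.15, 'qpos': array([ 6.92137116e+01,  1.83402366e+01,  8.96892432e+01,  1.62603691e-03,
        7.20431569e+01, -1.14789866e+00]), 'qvel': array([ 0.02852187, -0.14207451, -0.20041045,  0.00111617, -0.01561639,
        0.02585222]), 'effort': array([-5.94398298e-04, -4.12786210e+01, -2.32150698e+01,  7.28176860e-02,
        4.35334432e-02, -1.01769087e-04]), 'ee_pos': array([193.12558201, 541.20398356, 213.35089661]), 'ee_rot': array([-1.79996999e+02,  7.25911583e-02,  7.03611098e+01]), 'force': array([-0.88225751, -0.02153089, -0.10611463]), 'torque': array([-0.03863405, -0.0298105 , -0.0081546 ]), 'gripper_width': 91.32892889783749}
```

View pics/top0.png

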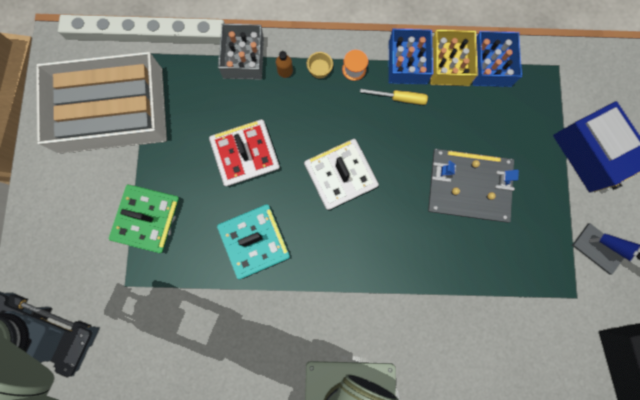

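View pics/side0.png

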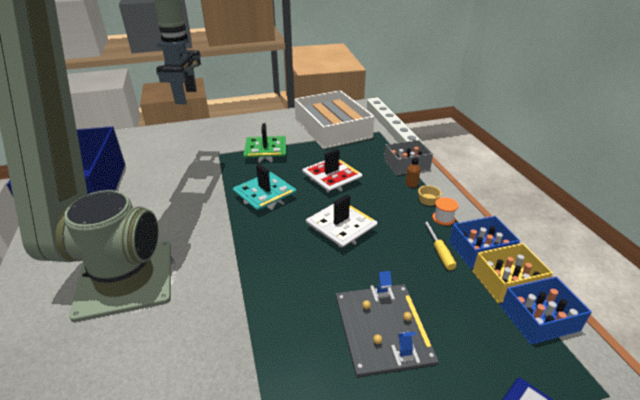

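Candidates in the top picture: red at (243,152), white at (341,173), green at (145,218) and turquoise at (253,241). The one at (243,152) has red boards with a yellow stripe. I'll enlarge it and the nest to confirm and measure.

Run:
```python
import cv2
a=cv2.imread("pics/top0.png")
r=cv2.resize(a[110:195,200:290],None,fx=8,fy=8,interpolation=cv2.INTER_CUBIC)[:600,:]
cv2.imwrite("pics/redcrop.png",r[:, :800])
n=cv2.resize(a[140:230,420:525],None,fx=6.5,fy=6.5,interpolation=cv2.INTER_CUBIC)
cv2.imwrite("pics/nestcrop.png",n);print(r.shape,n.shape)
```

```text
(600, 720, 3) (585, 682, 3)
```

View pics/redcrop.png

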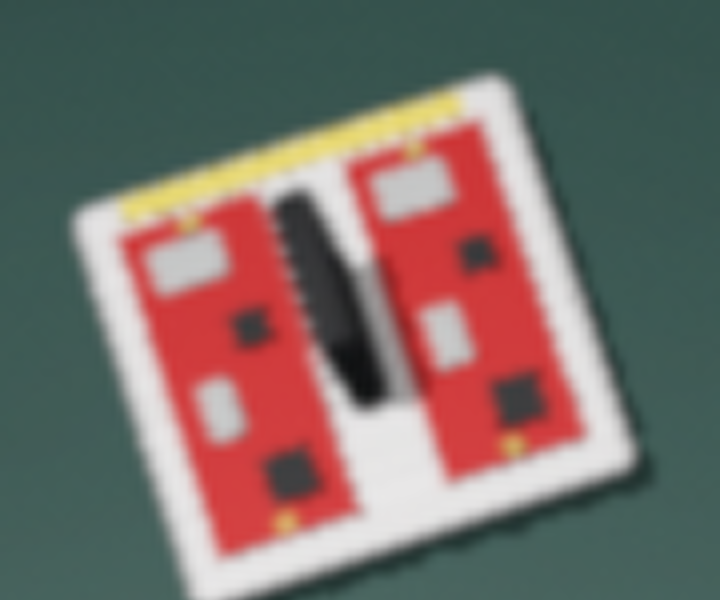

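View pics/nestcrop.png

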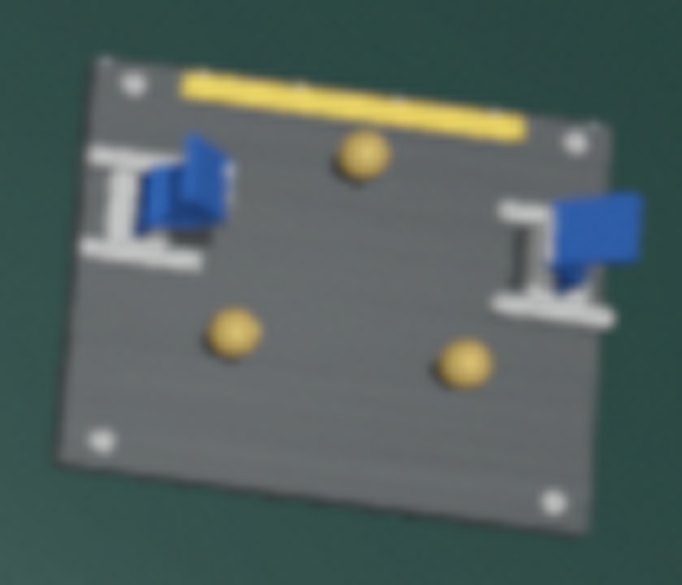

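```bash
cat > h.py <<'E'
import numpy as np
from scipy.optimize import least_squares
def ray(p,uv):
    f=200/np.tan(np.radians(p['fov_y'])/2)
    uv=np.atleast_2d(uv).astype(float)
    d=np.c_[(uv[:,0]-p['cx'])/f,(uv[:,1]-p['cy'])/f,np.ones(len(uv))]@p['pose'][:3,:3].T
    return p['pose'][:3,3],d
def at_z(p,uv,z):
    o,d=ray(p,uv); s=(np.asarray(z)-o[2])/d[:,2]
    return o+d*s[:,None]
def proj(p,X):
    f=200/np.tan(np.radians(p['fov_y'])/2)
    q=(np.atleast_2d(X)-p['pose'][:3,3])@p['pose'][:3,:3]
    return np.c_[p['cx']+f*q[:,0]/q[:,2],p['cy']+f*q[:,1]/q[:,2]]
def T(x,M,z0=0):
    c,s=np.cos(np.radians(x[2])),np.sin(np.radians(x[2])); M=np.asarray(M,float)
    return np.c_[x[0]+c*M[:,0]-s*M[:,1],x[1]+s*M[:,0]+c*M[:,1],M[:,2]+z0]
def fit(p,M,uv,x0,z0=0):
    r=least_squares(lambda x:(proj(p,T(x,M,z0))-uv).ravel(),x0,loss='soft_l1')
    return r.x,(proj(p,T(r.x,M,z0))-uv)
RED=[[65,70,32],[65,-70,32],[-65,-70,32],[-65,70,32]]
NEST=[[80,100,12],[80,-100,12],[-80,-100,12],[-80,100,12]]
BALL=[[50,0,27],[-25,43.3,27],[-25,-43.3,27]]
E
python3 - <<'E'
from workcell import env
from h import *
np.set_printoptions(precision=2,suppress=True)
p=env.camera_params("top")
red=np.array([[75,205],[515,70],[645,465],[190,605]])/8+[200,110]-.5
nest=np.array([[97,60],[612,125],[588,535],[60,460]])/6.5+[420,140]-.5
ball=np.array([[364,155],[234,332],[466,363]])/6.5+[420,140]-.5
print(at_z(p,red,32),at_z(p,nest,12))
for M,uv in((RED,red),(NEST,nest),(BALL,ball),(NEST+BALL,np.vstack([nest,ball]))):
    c=at_z(p,uv.mean(0),20)[0]
    print(*fit(p,M,uv,[c[0],c[1],0]))
E
```

```text
[[630.   353.47  32.  ]
 [677.47 220.67  32.  ]
 [552.81 175.39  32.  ]
 [505.69 310.3   32.  ]] [[ 617.27 -206.93   12.  ]
 [ 596.97 -404.91   12.  ]
 [ 437.84 -387.06   12.  ]
 [ 460.94 -189.42   12.  ]]
[591.42 265.04  19.47] [[ 0.29  0.25]
 [-0.04  0.55]
 [-0.81 -0.29]
 [ 0.41 -0.44]]
[ 528.33 -297.08   -6.33] [[-0.18 -0.62]
 [ 0.16  0.07]
 [ 0.24  0.03]
 [-0.22  0.44]]
[ 528.73 -297.52   -6.28] [[-0.01 -0.06]
 [ 0.08  0.02]
 [-0.07  0.04]]
[ 528.52 -297.28   -6.33] [[-0.1  -0.69]
 [ 0.23 -0.  ]
 [ 0.32 -0.05]
 [-0.14  0.36]
 [-0.08  0.02]
 [-0.03  0.09]
 [-0.18  0.14]]
```

The enlarged crops confirm that the carrier at (243,152) is the red one, with its yellow stripe on the +x side. It lies at about (591, 265) with yaw 19.5°. The nest is at (528.6, −297.3) with yaw −6.3°, and the sizes match to under 1 px. Next I'll move towards the red carrier.

Call:
{"fn": "drive_tool", "kwargs": {
  "motion": [
    [[0.03, -0.02, 0], [0, 0, 0.05]],
    [[0.03, -0.02, 0], [0, 0, 0.05]],
    [[0.03, -0.02, 0], [0, 0, 0.05]],
    [[0.03, -0.02, 0], [0, 0, 0.05]],
    [[0.03, -0.02, 0], [0, 0, 0.05]],
    [[0.03, -0.02, 0], [0, 0, 0.05]],
    [[0.03, -0.02, 0], [0, 0, 0.05]],
    [[0.03, -0.02, 0], [0, 0, 0.05]],
    [[0.03, -0.02, 0], [0, 0, 0.05]],
    [[0.03, -0.02, 0], [0, 0, 0.05]]
  ],
  "claw": 1,
  "force": 30
}}

```text
time_s: 0.98
ee_pos: [494.5, 340.2, 213.7]
ee_rot: [-180.0, 0.0, 99.1]
force: [-0.4, 0.1, 0.5]
gripper_width: 91.1
```

Call:
{"fn": "drive_tool", "kwargs": {
  "motion": [
    [[0.014, -0.0108, 0], [0, 0, 0.026]],
    [[0.014, -0.0108, 0], [0, 0, 0.026]],
    [[0.014, -0.0108, 0], [0, 0, 0.026]],
    [[0.014, -0.0108, 0], [0, 0, 0.026]],
    [[0.014, -0.0108, 0], [0, 0, 0.026]],
    [[0.014, -0.0108, 0], [0, 0, 0.026]],
    [[0.013, -0.0102, 0], [0, 0, 0.026]],
    [[0, 0, 0], [0, 0, 0]],
    [[0, 0, 0], [0, 0, 0]],
    [[0, 0, 0], [0, 0, 0]]
  ]
}}

```text
time_s: 1.82
ee_pos: [589.6, 266.9, 213.6]
ee_rot: [-179.9, -0.0, 109.4]
force: [0.0, -0.6, 0.0]
gripper_width: 91.4
```

Run:
```python
from workcell import env
import cv2,pickle
pickle.dump(env.camera_params("wrist"),open("w1.pkl","wb"))
cv2.imwrite("pics/wrist1.png",env.grab_frame("wrist")[:,:,::-1]); print(env.state()['ee_pos'],env.state()['ee_rot'],env.state()['qpos'])
```

```text
[589.48650159 267.10490893 213.83327557] [-1.79957476e+02 -2.96916393e-02  1.09446336e+02] [ 2.33409385e+01  2.49317107e+01  7.93737241e+01  3.35457009e-02
  7.57349768e+01 -8.61136860e+01]
```

View pics/wrist1.png

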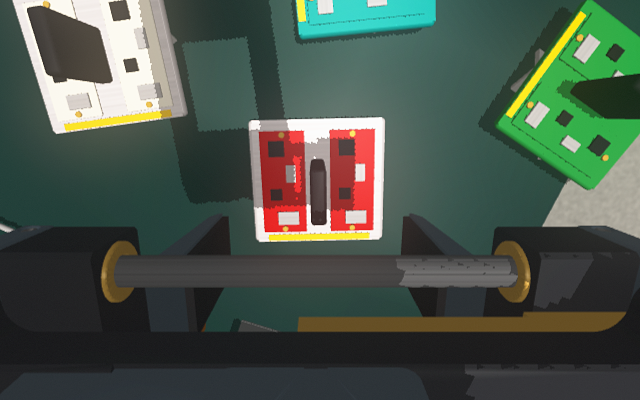

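Run:
```python
import cv2
a=cv2.imread("pics/wrist1.png")
cv2.imwrite("pics/w1c.png",cv2.resize(a[105:250,235:400],None,fx=4,fy=4,interpolation=cv2.INTER_CUBIC))
```

```text
(no output)
```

View pics/w1c.png

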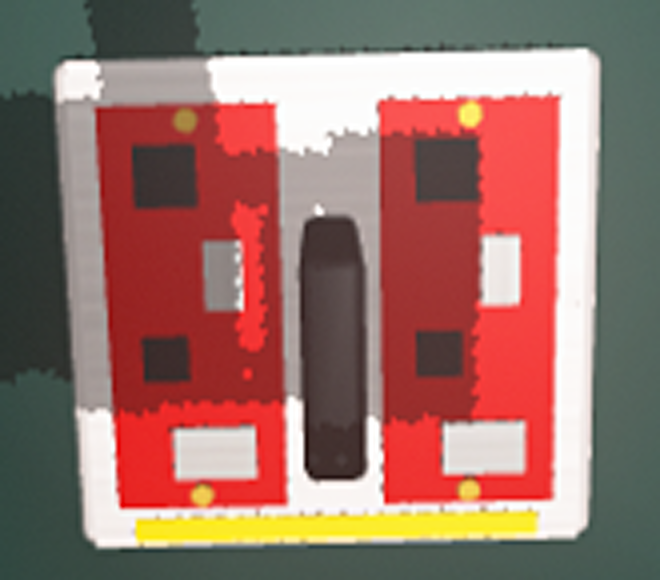

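Run:
```python
from h import *
import pickle
np.set_printoptions(precision=2,suppress=True)
p=pickle.load(open("w1.pkl","rb"));print(p['pose'])
q=np.array([[54,62],[600,48],[587,538],[84,548]])/4+[235,105]-.4
print(at_z(p,q,32))
# image TL.. : -x on top
for o in ([[-65,-70,32],[-65,70,32],[65,70,32],[65,-70,32]],[[-65,70,32],[-65,-70,32],[65,-70,32],[65,70,32]]):
    print(*fit(p,o,q,[591,265,19]))
print(at_z(p,np.array([[334,371]])/4+[235,105],104), at_z(p,np.array([[333,265],[335,478]])/4+[235,105],104))
```

```text
[[ -0.33   0.92   0.23 524.86]
 [  0.94   0.32   0.08 243.52]
 [  0.     0.24  -0.97 384.59]
 [  0.     0.     0.     1.  ]]
[[552.15 181.53  32.  ]
 [503.07 310.11  32.  ]
 [625.51 356.36  32.  ]
 [674.31 226.91  32.  ]]
[588.76 268.68  20.72] [[-1.41  0.11]
 [ 0.92  0.5 ]
 [ 0.91 -0.35]
 [-0.62 -0.19]]
[547.34 385.97  18.03] [[263.42   0.36]
 [-11.51   0.3 ]
 [-16.02  -0.52]
 [236.67  -0.07]]
[[588.2 269.  104. ]] [[566.89 261.2  104.  ]
 [610.57 277.19 104.  ]]
```

The wrist picture shows the red carrier at crop pixels (54..600, 48..548), with its handle close to centred between the fingers. It gives (588.8, 268.7, 20.7°), within 4 mm of the top view. I'll go down with a compromise and grip.

Call:
{"fn": "drive_tool", "kwargs": {
  "motion": [
    [[0, 0.0005, -0.018], [0, 0, 0.007]],
    [[0, 0, -0.018], [0, 0, 0.007]],
    [[0, 0, -0.018], [0, 0, 0]],
    [[0, 0, -0.018], [0, 0, 0]],
    [[0, 0, -0.018], [0, 0, 0]],
    [[0, 0, -0.018], [0, 0, 0]],
    [[0, 0, -0.018], [0, 0, 0]],
    [[0, 0, -0.012], [0, 0, 0]],
    [[0, 0, -0.005], [0, 0, 0]],
    [[0, 0, 0], [0, 0, 0]]
  ]
}}

```text
time_s: 2.7
ee_pos: [589.2, 267.2, 69.9]
ee_rot: [-179.9, -0.0, 110.3]
force: [-0.4, 0.1, 0.5]
gripper_width: 91.2
```

Call:
{"fn": "drive_tool", "kwargs": {
  "motion": [
    [[0, 0, 0], [0, 0, 0]],
    [[0, 0, 0], [0, 0, 0]],
    [[0, 0, 0], [0, 0, 0]],
    [[0, 0, 0], [0, 0, 0]],
    [[0, 0, 0], [0, 0, 0]],
    [[0, 0, 0], [0, 0, 0]],
    [[0, 0, 0], [0, 0, 0]],
    [[0, 0, 0], [0, 0, 0]],
    [[0, 0, 0], [0, 0, 0]],
    [[0, 0, 0], [0, 0, 0]]
  ],
  "claw": 0,
  "force": 40
}}

```text
time_s: 3.53
ee_pos: [590.3, 267.0, 70.9]
ee_rot: [-180.0, -0.0, 110.2]
force: [-0.2, 0.7, 0.9]
gripper_width: 27.3
```

Call:
{"fn": "drive_tool", "kwargs": {
  "motion": [
    [[0, 0, 0], [0, 0, 0]],
    [[0, 0, 0], [0, 0, 0]],
    [[0, 0, 0], [0, 0, 0]],
    [[0, 0, 0], [0, 0, 0]],
    [[0, 0, 0.005], [0, 0, 0]],
    [[0, 0, 0.01], [0, 0, 0]],
    [[0, 0, 0.02], [0, 0, 0]],
    [[0, 0, 0.03], [0, 0, 0]],
    [[0, 0, 0.03], [0, 0, 0]],
    [[0, 0, 0.03], [0, 0, 0]]
  ]
}}

```text
time_s: 4.37
ee_pos: [589.6, 266.3, 197.2]
ee_rot: [-179.9, 0.0, 110.2]
force: [0.0, 1.1, -3.7]
gripper_width: 13.9
```

Run:
```python
from workcell import env
import cv2
for n in("side","wrist"):
    cv2.imwrite(f"pics/{n}2.png",env.grab_frame(n)[:,:,::-1])
print(env.state()['ee_pos'],env.state()['gripper_width'],env.state()['force'])
```

```text
[593.12349735 267.88583405 202.42858947] 13.761413059129772 [ 1.19061196  0.28335651 -4.21497596]
```

View pics/side2.png

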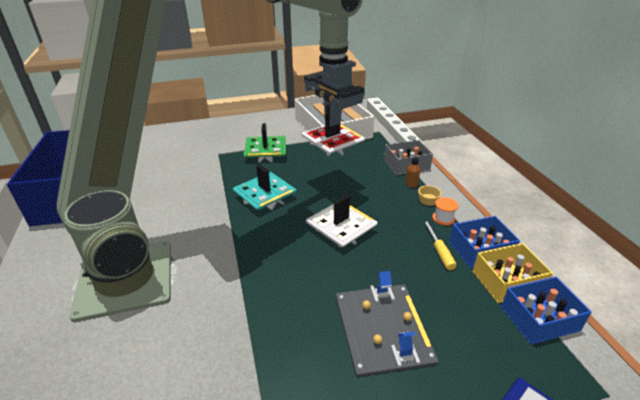

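View pics/wrist2.png

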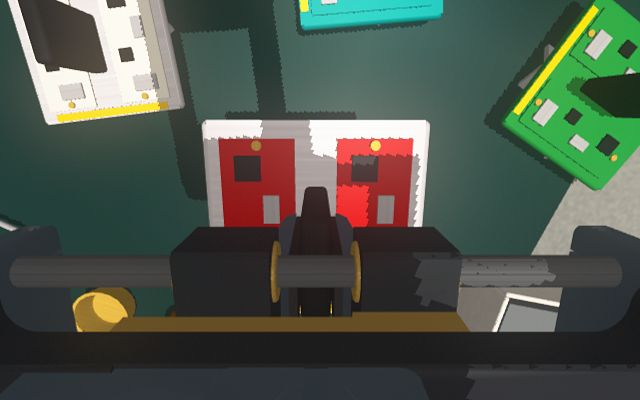

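The carrier is held at a 13.8 mm opening with a wrist load of about 4.3 N. It hangs level with the yellow stripe still on the +x side. I'll carry it high over the white carrier.

Call:
{"fn": "drive_tool", "kwargs": {
  "motion": [
    [[-0.003, -0.01, 0.006], [0, 0, -0.024]],
    [[-0.003, -0.02, 0.006], [0, 0, -0.024]],
    [[-0.003, -0.03, 0.006], [0, 0, -0.024]],
    [[-0.003, -0.03, 0.006], [0, 0, -0.024]],
    [[-0.003, -0.03, 0], [0, 0, -0.024]],
    [[-0.003, -0.03, 0], [0, 0, -0.024]],
    [[-0.003, -0.03, 0], [0, 0, -0.024]],
    [[-0.003, -0.03, 0], [0, 0, -0.024]],
    [[-0.003, -0.03, 0], [0, 0, -0.024]],
    [[-0.003, -0.03, 0], [0, 0, -0.024]]
  ]
}}

```text
time_s: 5.3
ee_pos: [557.8, -5.0, 217.8]
ee_rot: [-179.7, -0.0, 96.4]
force: [0.5, -0.2, -4.7]
gripper_width: 13.9
```

Call:
{"fn": "drive_tool", "kwargs": {
  "motion": [
    [[-0.003, -0.03, 0], [0, 0, -0.023]],
    [[-0.003, -0.03, 0], [0, 0, -0.023]],
    [[-0.003, -0.03, 0], [0, 0, -0.023]],
    [[-0.003, -0.03, 0], [0, 0, -0.023]],
    [[-0.003, -0.03, 0], [0, 0, -0.023]],
    [[-0.003, -0.03, 0], [0, 0, -0.023]],
    [[-0.003, -0.03, 0], [0, 0, -0.023]],
    [[-0.003, -0.03, 0], [0, 0, -0.023]],
    [[-0.003, -0.03, 0], [0, 0, -0.023]],
    [[-0.003, -0.02, 0], [0, 0, -0.01]]
  ]
}}

```text
time_s: 6.13
ee_pos: [527.7, -295.5, 217.6]
ee_rot: [-179.7, -0.0, 83.9]
force: [-0.1, -0.1, -4.5]
gripper_width: 13.9
```

Call:
{"fn": "drive_tool", "kwargs": {
  "motion": [
    [[0, -0.004, 0], [0, 0, 0]],
    [[0, 0, 0], [0, 0, 0]],
    [[0, 0, 0], [0, 0, 0]],
    [[0, 0, 0], [0, 0, 0]],
    [[0, 0, 0], [0, 0, 0]],
    [[0, 0, 0], [0, 0, 0]],
    [[0, 0, 0], [0, 0, 0]],
    [[0, 0, 0], [0, 0, 0]],
    [[0, 0, 0], [0, 0, 0]],
    [[0, 0, 0], [0, 0, 0]]
  ]
}}

```text
time_s: 6.97
ee_pos: [530.3, -296.8, 220.1]
ee_rot: [180.0, -0.0, 84.1]
force: [0.5, -0.0, -5.3]
gripper_width: 13.6
```

Run:
```python
from workcell import env
import cv2,pickle
pickle.dump(env.camera_params("wrist"),open("w3.pkl","wb"))
s=env.state();print(s)
for n in("wrist","side","top"):
    cv2.imwrite(f"pics/{n}3.png",env.grab_frame(n)[:,:,::-1])
a=cv2.imread("pics/top3.png")
cv2.imwrite("pics/top3c.png",cv2.resize(a[110:260,400:560],None,fx=4,fy=4,interpolation=cv2.INTER_CUBIC))
```

```text
{'time_s': 6.9667, 'qpos': array([-3.03170666e+01,  2.10803146e+01,  8.45720340e+01,  3.39685529e-03,
        7.43433693e+01, -1.14388802e+02]), 'qvel': array([-0.12665134,  0.07659377,  0.04369457, -0.00512915, -0.05190267,
       -0.03149998]), 'effort': array([ 6.37988141e-02, -4.70052087e+01, -2.53694361e+01, -5.57934085e-02,
        5.62024105e-02,  3.68428900e-04]), 'ee_pos': array([ 530.33864379, -296.7728114 ,  220.06109558]), 'ee_rot': array([ 1.79994749e+02, -1.21082930e-03,  8.40708190e+01]), 'force': array([ 0.4843825 , -0.01854387, -5.28967112]), 'torque': array([ 0.0583677 , -0.00335943, -0.05258874]), 'gripper_width': 13.59107495434787}
```

View pics/wrist3.png

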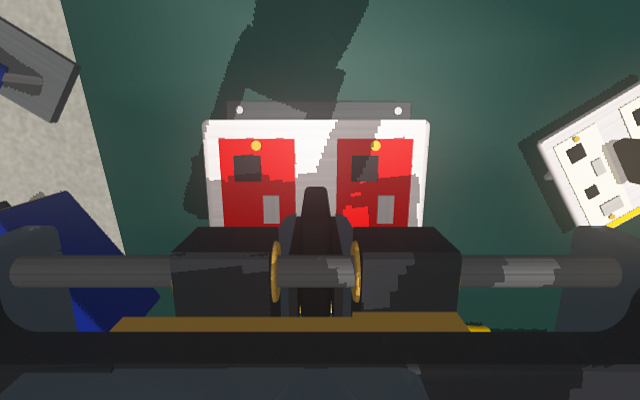

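View pics/side3.png

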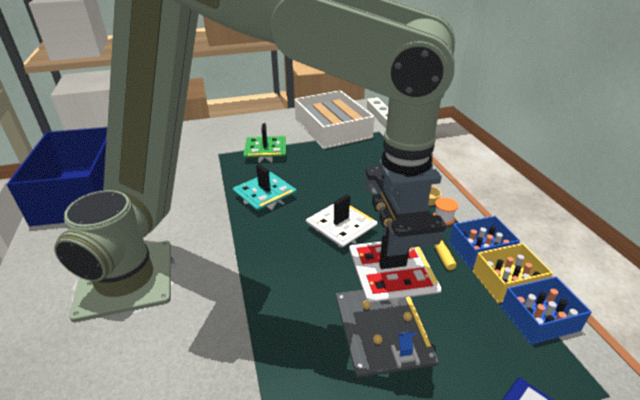

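View pics/top3c.png

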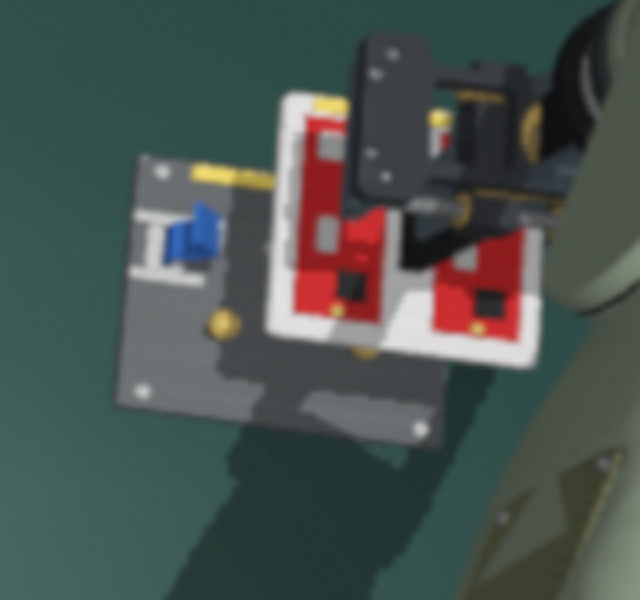

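```bash
python3 - <<'E'
from h import *
from workcell import env
import pickle
np.set_printoptions(precision=2,suppress=True)
t=env.camera_params("top");w=pickle.load(open("w3.pkl","rb"))
z0=149
uv=np.array([[282,90],[268,335],[537,367]])/4+[400,110]-.4
print("top",*fit(t,[RED[0],RED[3],RED[2]],uv,[528,-297,-6],z0))
uv=np.array([[203,120.5],[430.5,121]])
print("wrist",*fit(w,[RED[2],RED[3]],uv,[528,-297,-6],z0), "width",np.linalg.norm(np.diff(at_z(w,uv,181),axis=0)))
# nest screws
sc=np.array([[102,441],[554,503]])/6.5+[420,140]-.4
A=at_z(t,sc,14);B=at_z(w,[[398,111],[239,110]],14);print(A,B,B-A)
d=B[0]-B[1];print(np.degrees(np.arctan2(-d[0],d[1])),np.linalg.norm(d),np.linalg.norm(A[0]-A[1]))
E
python3 - <<'E'
import cv2
a=cv2.imread("pics/side3.png")
cv2.imwrite("pics/side3c.png",cv2.resize(a[230:380,320:460],None,fx=4,fy=4,interpolation=cv2.INTER_CUBIC))
a=cv2.imread("pics/wrist3.png")
cv2.imwrite("pics/wrist3c.png",cv2.resize(a[90:240,190:450],None,fx=3,fy=3,interpolation=cv2.INTER_CUBIC))
E
```

```text
top [ 530.55 -298.98   -5.67] [[ 0.09  0.87]
 [-0.26 -0.55]
 [ 0.17 -0.15]]
wrist [ 530.29 -296.94   -6.  ] [[-2.68  0.07]
 [ 2.7   0.08]] width 136.75819647014382
[[ 468.02 -205.08   14.  ]
 [ 449.06 -374.24   14.  ]] [[ 467.34 -202.04   14.  ]
 [ 448.85 -371.45   14.  ]] [[-0.68  3.04  0.  ]
 [-0.22  2.79  0.  ]]
-6.229148895357706 170.41636502671253 170.2215823727883
```

View pics/side3c.png

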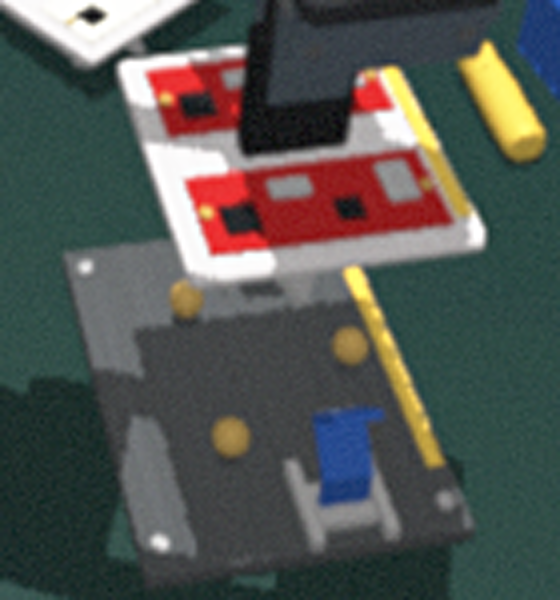

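View pics/wrist3c.png

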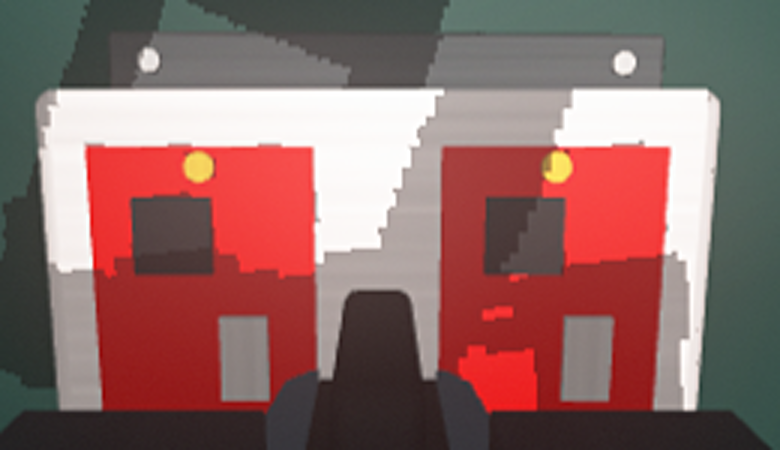

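The wrist and top cameras agree on the carrier relative to the nest: it must move about −2 mm in x, +2.2 mm in y and −0.3° in yaw. In the side picture the yellow stripes are on the same side, at crop pixels (430,140) and (390,370). I'll correct and lower to just above the clips.

Call:
{"fn": "drive_tool", "kwargs": {
  "motion": [
    [[-0.001, 0.001, -0.005], [0, 0, -0.005]],
    [[-0.001, 0.0012, -0.012], [0, 0, 0]],
    [[0, 0, -0.014], [0, 0, 0]],
    [[0, 0, -0.014], [0, 0, 0]],
    [[0, 0, -0.014], [0, 0, 0]],
    [[0, 0, -0.014], [0, 0, 0]],
    [[0, 0, -0.012], [0, 0, 0]],
    [[0, 0, -0.008], [0, 0, 0]],
    [[0, 0, -0.002], [0, 0, 0]],
    [[0, 0, 0], [0, 0, 0]]
  ]
}}

```text
time_s: 7.95
ee_pos: [528.0, -294.6, 124.4]
ee_rot: [-179.9, -0.0, 83.8]
force: [-0.7, 0.7, -4.7]
gripper_width: 13.9
```

Run:
```python
from workcell import env
import cv2
s=env.state();print(s['ee_pos'],s['ee_rot'],s['force'])
a=env.grab_frame("side")[:,:,::-1];b=env.grab_frame("wrist")[:,:,::-1]
cv2.imwrite("pics/side4c.png",cv2.resize(a[230:380,320:460],None,fx=4,fy=4,interpolation=cv2.INTER_CUBIC))
cv2.imwrite("pics/wrist4.png",b)
```

```text
[ 528.00598198 -294.56677641  124.35932661] [-1.79934201e+02 -3.65027400e-02  8.37626904e+01] [-0.65331211  0.67612914 -4.7429551 ]
```

View pics/side4c.png

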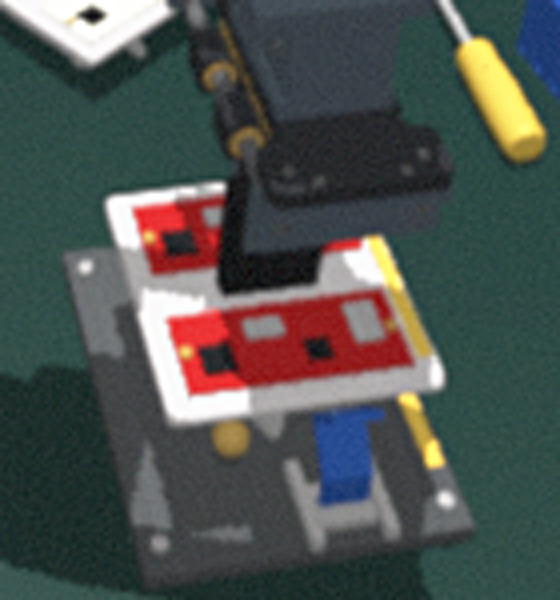

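View pics/wrist4.png

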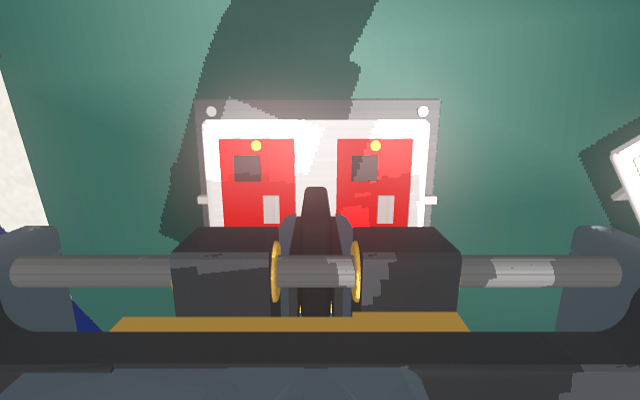

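The wrist picture shows the carrier centred over the nest: plate 203–430, nest screws at 211 and 423, midpoints equal to within 1 px. I'll press down slowly.

Call:
{"fn": "drive_tool", "kwargs": {
  "motion": [
    [[0, 0, -0.002], [0, 0, 0]],
    [[0, 0, -0.002], [0, 0, 0]],
    [[0, 0, -0.002], [0, 0, 0]],
    [[0, 0, -0.002], [0, 0, 0]],
    [[0, 0, -0.002], [0, 0, 0]],
    [[0, 0, -0.002], [0, 0, 0]],
    [[0, 0, -0.002], [0, 0, 0]],
    [[0, 0, -0.002], [0, 0, 0]],
    [[0, 0, 0], [0, 0, 0]],
    [[0, 0, 0], [0, 0, 0]]
  ]
}}

```text
time_s: 8.88
ee_pos: [529.1, -295.1, 109.5]
ee_rot: [179.9, 0.0, 83.8]
force: [1.4, -0.1, 2.1]
gripper_width: 14.0
```

Call:
{"fn": "drive_tool", "kwargs": {
  "motion": [
    [[0, 0, -0.001], [0, 0, 0]],
    [[0, 0, -0.001], [0, 0, 0]],
    [[0, 0, -0.001], [0, 0, 0]],
    [[0, 0, -0.001], [0, 0, 0]],
    [[0, 0, -0.001], [0, 0, 0]],
    [[0, 0, -0.001], [0, 0, 0]],
    [[0, 0, -0.001], [0, 0, 0]],
    [[0, 0, -0.001], [0, 0, 0]],
    [[0, 0, 0], [0, 0, 0]],
    [[0, 0, 0], [0, 0, 0]]
  ]
}}

```text
time_s: 9.72
ee_pos: [527.0, -294.1, 99.2]
ee_rot: [-179.8, -0.1, 83.8]
force: [1.2, 0.2, -5.6]
gripper_width: 13.7
```

Call:
{"fn": "drive_tool", "kwargs": {
  "motion": [
    [[0, 0, -0.001], [0, 0, 0]],
    [[0, 0, -0.001], [0, 0, 0]],
    [[0, 0, -0.001], [0, 0, 0]],
    [[0, 0, -0.001], [0, 0, 0]],
    [[0, 0, -0.001], [0, 0, 0]],
    [[0, 0, -0.001], [0, 0, 0]],
    [[0, 0, 0], [0, 0, 0]],
    [[0, 0, 0], [0, 0, 0]],
    [[0, 0, 0], [0, 0, 0]],
    [[0, 0, 0], [0, 0, 0]]
  ]
}}

```text
time_s: 10.55
ee_pos: [527.5, -294.3, 94.0]
ee_rot: [-179.9, -0.1, 83.8]
force: [0.2, 0.9, -14.7]
gripper_width: 13.9
```

Run:
```python
from workcell import env
import cv2
s=env.state();print(s['ee_pos'],s['ee_rot'],s['force'],s['torque'])
a=env.grab_frame("side")[:,:,::-1]
cv2.imwrite("pics/side5c.png",cv2.resize(a[230:380,320:460],None,fx=4,fy=4,interpolation=cv2.INTER_CUBIC))
print(env.state()['force'],env.state()['ee_pos'])
```

```text
[ 527.54896963 -294.30767881   93.99135917] [-1.79873835e+02 -5.68827287e-02  8.37706179e+01] [  0.1814881    0.85517466 -14.7341712 ] [ 0.04434047  0.2863777  -0.00046618]
[  0.14334625  -0.56424577 -15.95436635] [ 527.55318936 -294.34127852   94.07150708]
```

View pics/side5c.png

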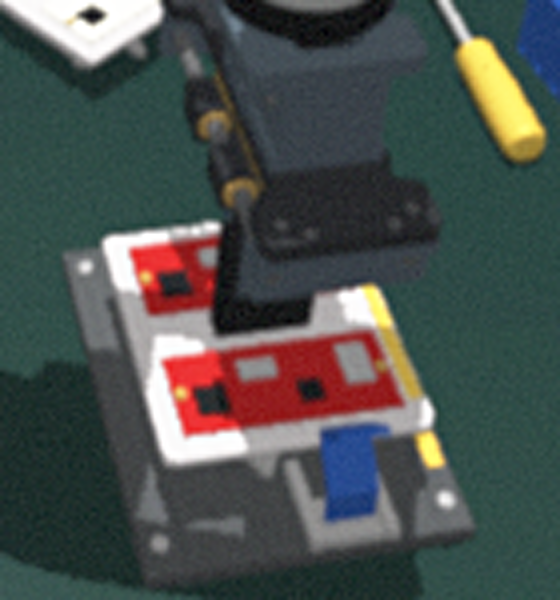

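The force of −15 N shows the clips have snapped and are pulling the carrier down. It is about 3 mm from home, so I'll ease it the rest of the way.

Call:
{"fn": "drive_tool", "kwargs": {
  "motion": [
    [[0, 0, -0.001], [0, 0, 0]],
    [[0, 0, 0], [0, 0, 0]],
    [[0, 0, -0.001], [0, 0, 0]],
    [[0, 0, 0], [0, 0, 0]],
    [[0, 0, -0.0005], [0, 0, 0]],
    [[0, 0, 0], [0, 0, 0]],
    [[0, 0, 0], [0, 0, 0]],
    [[0, 0, 0], [0, 0, 0]],
    [[0, 0, 0], [0, 0, 0]],
    [[0, 0, 0], [0, 0, 0]]
  ]
}}

```text
time_s: 11.43
ee_pos: [528.8, -294.9, 92.8]
ee_rot: [179.9, 0.0, 83.8]
force: [0.8, 0.5, -8.6]
gripper_width: 13.7
```

Call:
{"fn": "drive_tool", "kwargs": {
  "motion": [
    [[0, 0, -0.0005], [0, 0, 0]],
    [[0, 0, -0.0005], [0, 0, 0]],
    [[0, 0, 0], [0, 0, 0]],
    [[0, 0, 0], [0, 0, 0]],
    [[0, 0, 0], [0, 0, 0]],
    [[0, 0, 0], [0, 0, 0]],
    [[0, 0, 0], [0, 0, 0]],
    [[0, 0, 0], [0, 0, 0]],
    [[0, 0, 0], [0, 0, 0]],
    [[0, 0, 0], [0, 0, 0]]
  ]
}}

```text
time_s: 12.27
ee_pos: [528.4, -294.6, 91.6]
ee_rot: [180.0, -0.0, 83.8]
force: [0.1, 1.6, -4.3]
gripper_width: 13.8
```

Call:
{"fn": "drive_tool", "kwargs": {
  "motion": [
    [[0, 0, 0], [0, 0, 0]],
    [[0, 0, 0], [0, 0, 0]],
    [[0, 0, 0], [0, 0, 0]],
    [[0, 0, 0], [0, 0, 0]],
    [[0, 0, 0], [0, 0, 0]],
    [[0, 0, 0], [0, 0, 0]],
    [[0, 0, 0], [0, 0, 0]],
    [[0, 0, 0], [0, 0, 0]],
    [[0, 0, 0], [0, 0, 0]],
    [[0, 0, 0], [0, 0, 0]]
  ],
  "claw": 0.6
}}

```text
time_s: 13.1
ee_pos: [528.3, -294.7, 91.5]
ee_rot: [-180.0, -0.0, 83.8]
force: [0.4, -1.0, -0.6]
gripper_width: 55.2
```

Call:
{"fn": "drive_tool", "kwargs": {
  "motion": [
    [[0, 0, 0.005], [0, 0, 0]],
    [[0, 0, 0.01], [0, 0, 0]],
    [[0, 0, 0.015], [0, 0, 0]],
    [[0, 0, 0.02], [0, 0, 0]],
    [[0, 0, 0.02], [0, 0, 0]],
    [[0, 0, 0.03], [0, 0, 0]],
    [[0, 0, 0.02], [0, 0, 0]],
    [[0, 0, 0.01], [0, 0, 0]],
    [[0, 0.0, 0], [0, 0, 0]],
    [[0, 0, 0], [0, 0, 0]]
  ]
}}

```text
time_s: 13.93
ee_pos: [528.1, -294.6, 221.5]
ee_rot: [180.0, -0.0, 83.8]
force: [0.2, -0.6, -0.4]
gripper_width: 54.7
```

Call:
{"fn": "drive_tool", "kwargs": {
  "motion": [
    [[0, 0.02, 0], [0, 0, 0]],
    [[0, 0.03, 0], [0, 0, 0]],
    [[0, 0.03, 0], [0, 0, 0]],
    [[0, 0.03, 0], [0, 0, 0]],
    [[0, 0.03, 0], [0, 0, 0]],
    [[0, 0.03, 0], [0, 0, 0]],
    [[0, 0.03, 0], [0, 0, 0]],
    [[0, 0.03, 0], [0, 0, 0]],
    [[0, 0.02, 0], [0, 0, 0]],
    [[0, 0, 0], [0, 0, 0]]
  ]
}}

```text
time_s: 14.77
ee_pos: [527.0, -41.2, 219.6]
ee_rot: [-179.8, -0.1, 84.0]
force: [0.2, -0.5, -0.6]
gripper_width: 55.1
```

Run:
```python
from workcell import env
import cv2
a=env.grab_frame("side")[:,:,::-1];b=env.grab_frame("top")[:,:,::-1]
cv2.imwrite("pics/side6.png",a);cv2.imwrite("pics/top6.png",b)
cv2.imwrite("pics/side6c.png",cv2.resize(a[230:380,320:460],None,fx=4,fy=4,interpolation=cv2.INTER_CUBIC))
cv2.imwrite("pics/top6c.png",cv2.resize(b[140:230,420:525],None,fx=6.5,fy=6.5,interpolation=cv2.INTER_CUBIC))
```

```text
(no output)
```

View pics/side6c.png

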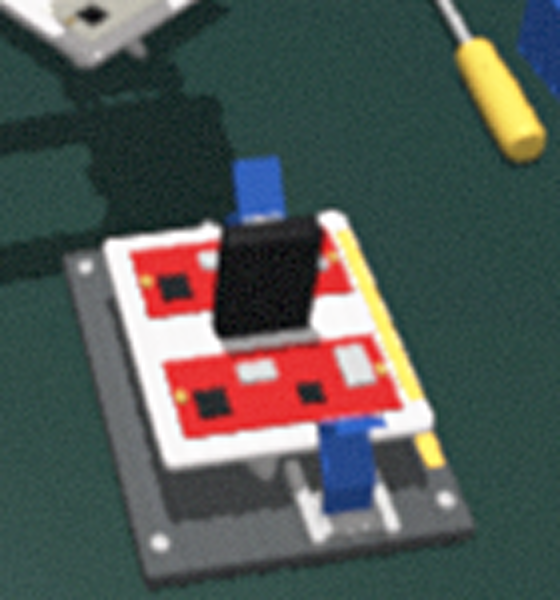

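View pics/top6c.png

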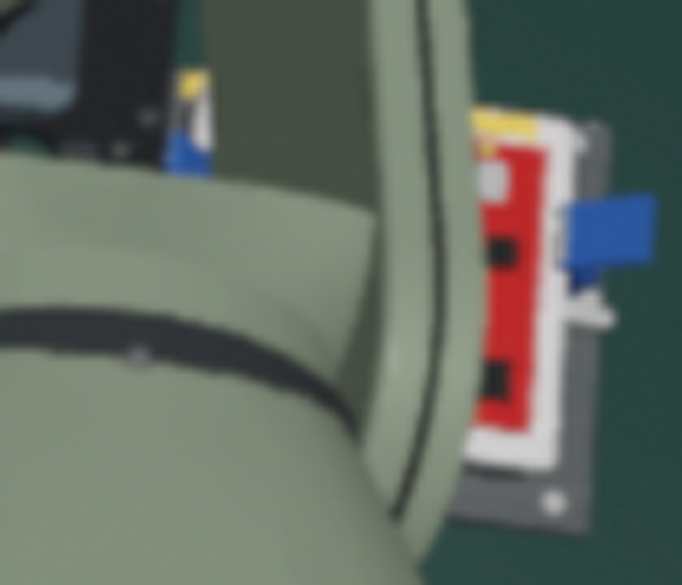

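View pics/top6.png

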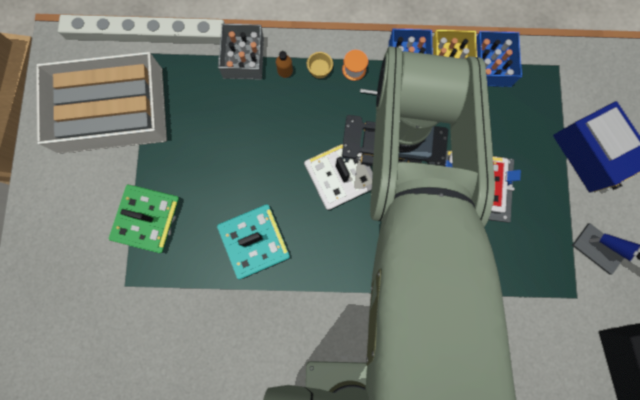

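The clips sit over both edges. I'll move clear for an unobstructed check.

Call:
{"fn": "drive_tool", "kwargs": {
  "motion": [
    [[0, 0.02, 0.005], [0, 0, 0]],
    [[0, 0.03, 0.005], [0, 0, 0]],
    [[0, 0.03, 0], [0, 0, 0]],
    [[0, 0.03, 0], [0, 0, 0]],
    [[0, 0.03, 0], [0, 0, 0]],
    [[0, 0.03, 0], [0, 0, 0]],
    [[0, 0.03, 0], [0, 0, 0]],
    [[0, 0.03, 0], [0, 0, 0]],
    [[0, 0.02, 0], [0, 0, 0]],
    [[0, 0, 0], [0, 0, 0]]
  ]
}}

```text
time_s: 15.7
ee_pos: [528.5, 207.3, 230.2]
ee_rot: [-179.9, -0.0, 83.9]
force: [0.3, 0.0, -0.6]
gripper_width: 54.3
```

Run:
```python
from workcell import env
from h import *
import cv2
np.set_printoptions(precision=1,suppress=True)
b=env.grab_frame("top")[:,:,::-1].copy();a=env.grab_frame("side")[:,:,::-1].copy()
x=[528.6,-297.3,-6.3]
H=[[25,7,104],[25,-7,104],[-25,-7,104],[-25,7,104]]
o=[]
for im,n,(r,c) in((b,"top",(140,420)),(a,"side",(280,330))):
    p=env.camera_params(n)
    cr=cv2.resize(im[r:r+90,c:c+105],None,fx=6.5,fy=6.5,interpolation=cv2.INTER_CUBIC)
    for z,col in((20,(0,255,0)),(26,(255,0,255))):
        for M in(RED,H):
            q=((proj(p,T(x,M,z))-[c,r]+.5)*6.5).astype(int)
            cv2.polylines(cr,[q],True,col,1)
    q=((proj(p,T(x,NEST))-[c,r]+.5)*6.5).astype(int);cv2.polylines(cr,[q],True,(255,255,0),1)
    cv2.imwrite(f"pics/{n}7c.png",cr)
```

```text
(no output)
```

View pics/top7c.png

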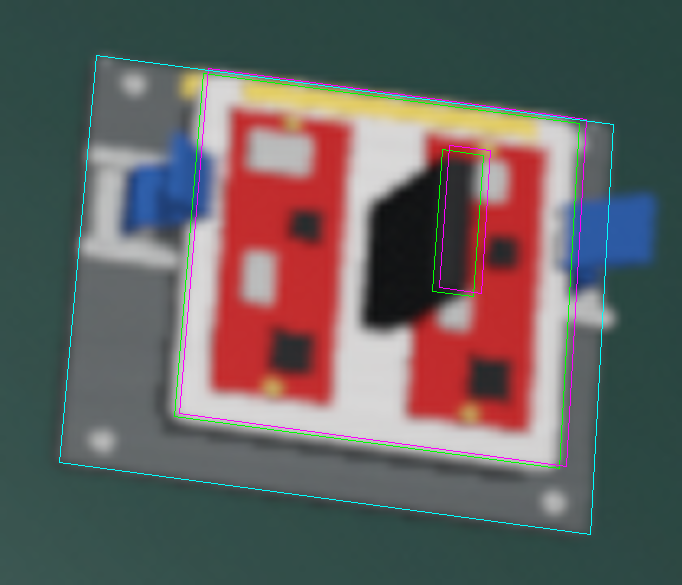

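View pics/side7c.png

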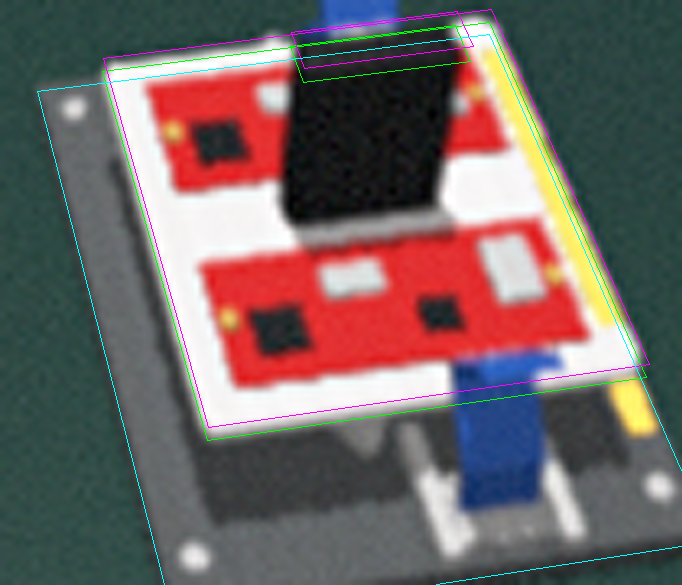

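Run:
```python
from workcell import env
print(env.job_done()); print(env.state()['time_s'])
```

```text
the job is handed in; nothing more can be done
None
the job is handed in; nothing more can be done
```

The red carrier is on the nest with its yellow stripe on the nest's stripe side, and both clips are over its edges. I lowered it in the gripper and handed in at about 16 s of the 42 s allowed.

- **Snap:** The push peaked at a few newtons in the readings. The wrist force then turned to about −15 N as the clips pulled down, and eased back to about −4 N as the balls took the load, about 1 mm above nominal home. I released it there and backed off without contact.
- **Last checks:** In the top view the plate outline matches the predicted home pose to within about 1 px. The side view agrees to within about 2 mm. The final height comes from these overlays and the force readings; I did not measure it separately.
- **Disagreements:** The wrist and top cameras differed by about 3–4 mm in absolute position. They agreed on the carrier relative to the nest to about 1 mm, so I aligned on that. The wrist view also read the plate about 3 mm narrow (137 mm against 140 mm).
- **Other carriers:** The arm passed above the white carrier. It was still in place, by eye, in the top picture taken after release. I did not approach the green and turquoise ones.

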